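# Find the secret catch and open the paint chest's drawer

## Task

The drawer of the blue paint chest is locked by a secret catch: one stretch of the red ledge along the chest's top front edge, looking just like the rest, gives way when pressed. Feel your way lightly along the ledge with closed fingertips until they drop in, press the catch down until the drawer pops out, then take the drawer by its dark upright pull and draw it fully open and let go. Be gentle with the ledge, and leave the mug, the pumpkin and the paint tubes where they stand.

Things in the scene. Friction and masses are not known exactly. Their poses are not given: they have to be found in the camera images.
- chest: Blue wooden chest fixed to the table, 180 (x) x 370 (y) x 104 mm high, with a light wooden lid. Origin: centre of its underside; x points from its front to its back (the front, with the drawer, faces -x, towards the robot), y to its left, z up. Its lid is 12 mm thick, its top 104 mm above the table.
- ledge: Red ledge in a notch of the lid along the top front edge, 150 mm long in y. Origin: middle of its upper surface, 92 mm above the table, 27 mm behind the chest's front face; axes as the chest's. In x: a fixed 6 mm rim at the very front, then a band 42 mm wide centred on the origin. The lid bounds it behind and at both ends, 12 mm higher; the front is open. More than 25 N on it is too rough.
- ledge_left (a point): Left (+y) end of the band, on its surface, 75 mm from the middle. Somewhere in the band hides the catch: a stretch 36 mm long in y and the full 42 mm wide, level with the rest and of the same colour, its centre anywhere within 53 mm of the ledge's middle in y, different each time; to be found only by touch.
- ledge_right (a point): Right (-y) end of the band, likewise. The catch sinks straight down on a light spring (2 to 3 N to start, 4 to 6 N fully down at 11 mm) and rises when let go; the rest is firm, on rubber (gives 0.07 mm per N). The drawer is freed when the catch is 7 to 8 mm down. Fingertips that sink in with it stand in a recess, the firm ledge forming upright walls to either side in y.
- drawer (a joint): How far the drawer is out, m: 0 shut and latched, 0.09 fully open. Once freed, a spring pushes it out by itself to about 0.035; from there it slides with 1 to 2 N of drag and stays where left. It moves to the chest's -x. Drawer front 204 mm wide, from 12 to 68 mm above the table.
- pull (a point): The grasp point on the drawer's pull: a dark wooden upright tab, 16 (x) x 20 (y) x 42 mm (z), 44 to 86 mm above the table, centred 30 mm in front of the drawer's face; the point is on the tab's axis, 68 mm above the table, and moves with the drawer. Take it from above, fingers on its side faces (+-y of the chest). Axes as the chest's.
- mug: White mug, 76 mm across, 85 mm high, origin at the centre of its underside. Stands left (+y) of the chest.
- pumpkin: Small orange pumpkin, 92 mm across, 95 mm high with its stem, origin at its underside. Stands right (-y) of the chest.
- green_tube: Green and white paint tube standing on its black cap, 44 mm wide, 107 mm high, origin at its underside. Stands on the chest's lid, towards the back.
- pink_tube: Pink and white paint tube standing on its black cap, 44 mm wide, 117 mm high, origin at its underside. Stands on the chest's lid, towards the back.

How it is judged:
By the outcome, as a careful person would: the job done as asked, in the order asked, and still so for the second after the job is handed in, with the robot touching nothing.
It also fails if it takes over 58 s, if anything falls off the work surface, if the arm or the gripper's body presses on something with over 40 N, if the wrist force passes 120 N, or if a joint passes its speed limit or range.

## Robot

A 6-joint arm with a two-finger parallel gripper is mounted at the origin on the work surface. World frame = base frame: x ahead of the robot, y to its left, z up, the work surface at z = 0. Lengths are in m, angles in rad, forces in N, time in s.
With the tool pointing down it reaches from about 0.325 to 0.875 m from the base axis. Payload 4.4 kg.
Tool frame: the origin (TCP) lies midway between the tips of the shut fingers; the grasp point (between the pads) lies 19 mm behind it (manip.grip_point_offset is the z of the grasp point in the tool frame, in m); z points along the fingers, y is the line along which they close (so a half turn about z gives the same grasp; the last joint's range is limited). The gripper opens to 85 mm and grips with 20 to 120 N. Pads are 22 mm wide; open, the fingers measure 114 mm over their backs; the gripper's body (76 mm by 85 mm) begins 54 mm behind the grasp point. The pads swing forward as they close: fully open they stand 13 mm farther back than shut.
Start: joints at [1.109, 0.207, 1.542, -0, 1.393, -0.15], TCP at [0.176, 0.547, 0.231] pointing down, gripper open.
Joint ranges: [-2.73, 2.73], [-0.86, 2.22], [0.23, 2.46], [-1.11, 4.25], [0.08, 2.63], [-2.82, 2.82]. Speed limits (rad/s): [2.79, 2.79, 3.14, 3.14, 3.14, 3.14].

## Interface

Orientations are given as a rotation vector (axis times angle).
In Python, from bench import manip gives the robot as it stands. The module is installed in compiled form; this text tells all that it offers.
- The arm moves only by the tool play_rows, never from a script. Its argument "increments" is text: rows parted by semicolons, each of 5 numbers parted by spaces: the opening, from -1 (shut) to 1 (fully open), then the shift along the tool's x, y, z in mm, then the turn about the tool's z in degrees. A call has 1 to 5 rows; each row is the pose to reach, as a shift and turn from the pose commanded when the call began, along the tool's axes at that moment; what a row does not reach only later rows make up. A row lasts 1/12 s, in which the tool goes at most 41.7 mm and 7.16 degrees, less where a joint would pass 70% of its speed; a pose out of reach is approached as far as the arm can. A call with a gripper value outside its range is refused whole. The fingers move at their own pace and stop on an object; the grip force is fixed at half the most. Time passes only in rows, so rows that repeat a pose let the fingers close. It gives the time, the measured TCP pose, the force, the opening and the grip force at its end, in the units of the state.
- manip.observe(): the state, without advancing time (a new reading comes with each control period).
- manip.grab_frame(name): name is "scene" or "top" or "wrist"; returns a dict with "frame" (400x640x3 uint8, red, green, blue), "fx", "fy", "cx", "cy" (pixels), "k1" (the pictures are not rectified: a ray, as slopes to the right and down, at radius r is drawn at 1 + k1 r^2 times it, then the intrinsics apply), "R" (3x3) and "t" (3): a world point X has camera coordinates R X + t. Camera axes: x right, y down, z forward; pixel columns grow to the right and rows downward; lengths in m; the calibration is good to about 2 mm. A picture is of the moment at which its call begins. There is no depth.
- manip.close_job(): hands the job in; it is judged then, once.
The state is a dict: "clock": time; "qpos": joint angles; "dq": joint speeds; "joint_efforts": joint torques, N m; "tool_pos": TCP position; "tool_rot": TCP orientation; "ft_force": force on the tool from outside, world axes, zero at the start; "wrist_torque": the same for the moment, N m; "width": finger opening in m; "gripper_force": force on a finger pad.
Only numpy, scipy, OpenCV 4.12 (cv2) and the standard library are available. Lean on these libraries where they do the work, as an engineer would, in place of code of your own. Each camera call takes 0.05 s, during which the arm holds its last target. There are 200 camera calls.

## Working session

There is one attempt and no reset: what is moved stays moved. The work goes in short steps, Python scripts to look and compute and a tool call to move; the robot and the scene stay as the last step left them, time stands still between calls to the robot, and variables do not carry over. Pictures are saved under pics/ and viewed, at most 10 in all, crops included, and the job is handed in when it is done.

Besides the shell and the picture viewer there is one more tool, called after "Call:" as name(argument=value, ...) on one line, values as JSON. play_rows: Moves the arm, as the interface text tells. Its arguments: {"type":"object","properties":{"increments":{"type":"string"}},"required":["increments"]}

```bash
mkdir -p pics
cat > h.py <<'E'
import numpy as np, cv2
from bench import manip
def ray(f,u,v):
    x,y=(u-f["cx"])/f["fx"],(v-f["cy"])/f["fy"]
    K=np.eye(3);d=np.array([f["k1"],0,0,0.])
    p=cv2.undistortPoints(np.array([[[x,y]]],float),K,d)[0,0]
    R=np.array(f["R"]);t=np.array(f["t"])
    return -R.T@t, R.T@np.array([p[0],p[1],1.])
def onz(f,u,v,z):
    o,d=ray(f,u,v);return o+d*(z-o[2])/d[2]
def save(n,fn):
    f=manip.grab_frame(n);cv2.imwrite("pics/"+fn,f["frame"][:,:,::-1]);return f
E
python3 - <<'E'
from h import *
import pickle
fs={n:save(n,n+"1.png") for n in("scene","top")}
pickle.dump(fs,open("f1.pkl","wb"))
print(manip.observe(),manip.grip_point_offset)
E
```

```text
{'clock': 0.1, 'qpos': array([ 1.10952942e+00,  2.07381361e-01,  1.54281428e+00,  5.14458558e-05,
        1.39347749e+00, -1.50500927e-01]), 'dq': array([ 3.18953220e-04, -4.79637000e-05, -3.76507110e-03, -7.80723121e-04,
        2.70120281e-04,  8.36012279e-04]), 'joint_efforts': array([-4.57442393e-04, -3.84091294e+01, -2.92549074e+01, -1.78462642e-04,
        4.82739386e-03,  5.60575543e-06]), 'tool_pos': array([0.1755202 , 0.54684741, 0.2302139 ]), 'tool_rot': array([-4.86097618e-01, -3.10307341e+00,  3.09169395e-03]), 'ft_force': array([ 0.12148435, -0.24992474, -0.20566406]), 'wrist_torque': array([0.0575337 , 0.01709736, 0.00325455]), 'gripper_force': 0.0, 'width': 0.0854505726838797} -0.0187
```

View pics/top1.png

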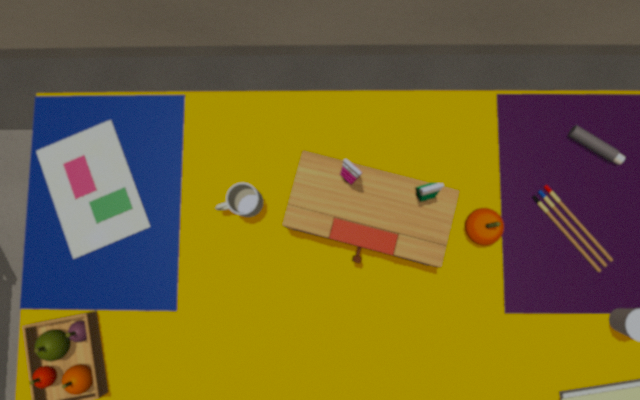

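View pics/scene1.png

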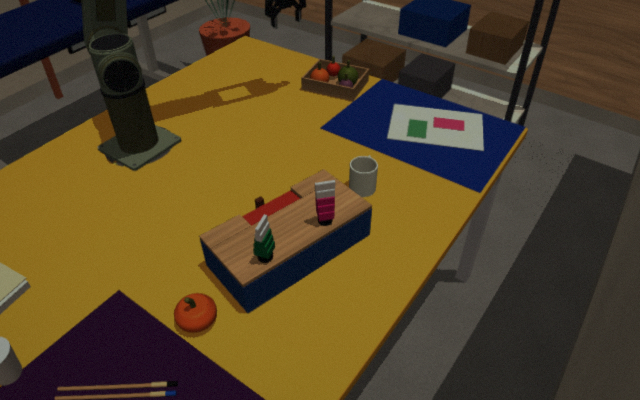

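The top view shows the lid with corners at about (303,152), (458,190), (440,266) and (285,227). The red ledge is around (364,236) and the pull at (357,257). The mug is at (243,200) and the pumpkin at (485,227). In the scene view the ledge faces the robot.

Run:
```python
from h import *
import pickle
f=pickle.load(open("f1.pkl","rb"))["top"];im=f["frame"].astype(int)
hsv=cv2.cvtColor(f["frame"],cv2.COLOR_RGB2HSV)
m=(((hsv[...,0]<6)|(hsv[...,0]>174))&(hsv[...,1]>150)&(hsv[...,2]>80)).astype(np.uint8)
m[:, :310]=0;m[:,420:]=0;m[:200]=0;m[270:]=0
c=max(cv2.findContours(m,0,1)[0],key=cv2.contourArea);print(cv2.contourArea(c))
b=cv2.boxPoints(cv2.minAreaRect(c));print(b)
P=np.array([onz(f,u,v,.092) for u,v in b]);print(P.round(4),P.mean(0))
m=((hsv[...,0]>8)&(hsv[...,0]<20)&(hsv[...,1]<200)&(hsv[...,2]>70)).astype(np.uint8)
m[:, :270]=0;m[:,470:]=0;m[:145]=0;m[275:]=0
m=cv2.morphologyEx(m,cv2.MORPH_CLOSE,np.ones((3,3)))
c=max(cv2.findContours(m,0,1)[0],key=cv2.contourArea);print(cv2.contourArea(c))
b=cv2.boxPoints(cv2.minAreaRect(c));print(b)
Q=np.array([onz(f,u,v,.104) for u,v in b]);print(Q.round(4),Q.mean(0))
for X in(P,Q):
  e=[X[(i+1)%4]-X[i] for i in range(4)];print([(np.linalg.norm(k).round(4),np.degrees(np.arctan2(k[1],k[0])).round(2)) for k in e])
print("pull",onz(f,357,258,.086),"mug",onz(f,243,200,.085),"pump",onz(f,485,227,.05))
```

```text
807.0
[[330.23535 238.05884]
 [334.8824  219.47061]
 [395.82355 234.7059 ]
 [391.1765  253.29413]]
[[ 0.5938  0.0212  0.092 ]
 [ 0.6362  0.0107  0.092 ]
 [ 0.6019 -0.1275  0.092 ]
 [ 0.5599 -0.1165  0.092 ]] [ 0.59793994 -0.05303173  0.092     ]
9323.0
[[282.29614 226.60583]
 [303.31213 147.94598]
 [460.45374 189.93039]
 [439.43774 268.59024]]
[[ 0.6189  0.1296  0.104 ]
 [ 0.8     0.0835  0.104 ]
 [ 0.7029 -0.2731  0.104 ]
 [ 0.5264 -0.2217  0.104 ]] [ 0.66203754 -0.07046294  0.104     ]
[(np.float64(0.0437), np.float64(-13.95)), (np.float64(0.1425), np.float64(-103.95)), (np.float64(0.0434), np.float64(165.31)), (np.float64(0.1419), np.float64(76.16))]
[(np.float64(0.1868), np.float64(-14.28)), (np.float64(0.3696), np.float64(-105.23)), (np.float64(0.1838), np.float64(163.75)), (np.float64(0.3633), np.float64(75.24))]
pull [ 0.54894433 -0.03966881  0.086     ] mug [0.68147355 0.22394176 0.085     ] pump [ 0.62202374 -0.34358108  0.05      ]
```

Call:
play_rows(increments="-1 -586 -392 0 0;-1 -586 -392 0 0;-1 -586 -392 0 0;-1 -586 -392 0 0;-1 -586 -392 0 0")

```text
clock: 0.52
tool_pos: [0.3057, 0.3825, 0.2308]
tool_rot: [-0.485, -3.104, 0.001]
ft_force: [0.4, 0.1, 0.0]
width: 0.0258
gripper_force: 0.0
```

Call:
play_rows(increments="-1 -412 -275 0 0;-1 -412 -275 0 0;-1 -412 -275 0 0;-1 -412 -275 0 0;-1 -412 -275 0 0")

```text
clock: 0.93
tool_pos: [0.4354, 0.2192, 0.231]
tool_rot: [-0.486, -3.103, 0.0]
ft_force: [0.4, -0.1, -0.2]
width: 0.0002
gripper_force: 0.0
```

Call:
play_rows(increments="-1 -240 -160 0 0;-1 -240 -160 0 0;-1 -240 -160 0 0;-1 -240 -160 0 0;-1 -240 -160 0 0")

```text
clock: 1.35
tool_pos: [0.5651, 0.0562, 0.2307]
tool_rot: [-0.487, -3.103, -0.0]
ft_force: [0.4, 1.3, 0.5]
width: -0.0003
gripper_force: 0.0
```

Call:
play_rows(increments="-1 0 0 0 86.4;-1 0 0 0 86.4;-1 0 0 0 86.4;-1 0 0 0 86.4;-1 0 0 0 86.4")

```text
clock: 1.77
tool_pos: [0.5642, 0.0578, 0.2305]
tool_rot: [-1.426, -2.798, 0.001]
ft_force: [0.1, 0.6, -0.8]
width: -0.0004
gripper_force: 0.0
```

Call:
play_rows(increments="-1 0 0 0 50.6;-1 0 0 0 50.6;-1 0 0 0 50.6;-1 0 0 0 50.6;-1 0 0 0 50.6")

```text
clock: 2.18
tool_pos: [0.5641, 0.0581, 0.2306]
tool_rot: [-2.216, -2.225, 0.001]
ft_force: [0.4, 0.7, -0.5]
width: 0.0001
gripper_force: 0.0
```

Call:
play_rows(increments="-1 0 0 0 14.8;-1 0 0 0 14.8;-1 0 0 0 14.8;-1 0 0 0 14.8")

```text
clock: 2.52
tool_pos: [0.5643, 0.0581, 0.2308]
tool_rot: [-2.476, -1.932, 0.001]
ft_force: [-0.1, -0.2, 0.1]
width: -0.0006
gripper_force: 0.0
```

Run:
```python
from h import *
from scipy.spatial.transform import Rotation as Ro
import pickle
f=save("wrist","w1.png");pickle.dump(f,open("w1.pkl","wb"))
o=manip.observe();R=Ro.from_rotvec(o["tool_rot"]).as_matrix();print(R.round(3),R.T@(np.array([.6133,-.0053,.1])-o["tool_pos"]))
print("cam",-np.array(f["R"]).T@f["t"])
```

```text
[[ 0.243  0.97  -0.001]
 [ 0.97  -0.243  0.   ]
 [-0.    -0.001 -1.   ]] [-0.04952046  0.06300959  0.13081351]
cam [0.58287627 0.13615665 0.37302635]
```

View pics/w1.png

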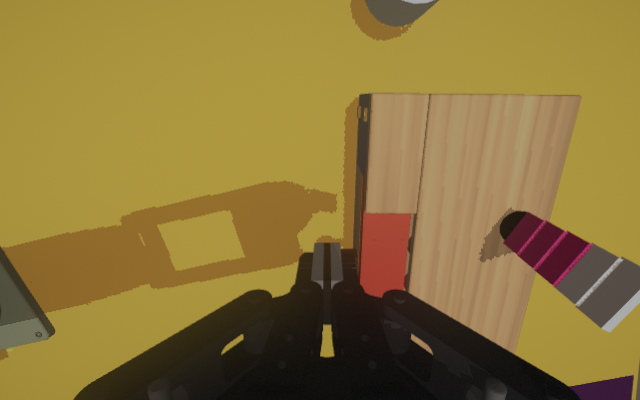

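The wrist view shows the ledge's left end at about (364,213) on the front side and (413,214) on the back side. The lid's left end runs from (362,95) to (579,96), and the pink tube is at (515,225).

Run:
```python
from h import *
import pickle
f=pickle.load(open("w1.pkl","rb"))
yv=np.array([.2436,.9699]);xv=np.array([.9699,-.2436]);L=np.array([.6005,-.0537])
for u,v,z in[(364,213,.092),(413,214,.092),(410,290,.092),(363,290,.092),(370,94,.104),(579,96,.104),(515,225,.104)]:
    p=onz(f,u,v,z);d=p[:2]-L;print(u,v,p.round(4),"chest rel ledge",(d@xv).round(4),(d@yv).round(4))
```

```text
364 213 [0.5924 0.021  0.092 ] chest rel ledge -0.0261 0.0705
413 214 [0.6399 0.008  0.092 ] chest rel ledge 0.0232 0.0694
410 290 [ 0.6228 -0.0801  0.092 ] chest rel ledge 0.028 -0.0201
363 290 [ 0.5727 -0.0675  0.092 ] chest rel ledge -0.0236 -0.0202
370 94 [0.6191 0.1304 0.104 ] chest rel ledge -0.0268 0.1831
579 96 [0.791  0.0858 0.104 ] chest rel ledge 0.1508 0.1817
515 225 [ 0.732  -0.0221  0.104 ] chest rel ledge 0.1199 0.0626
```

Call:
play_rows(increments="-1 -50 63 60 0;-1 -50 63 60 0;-1 -50 63 125 0;-1 -50 63 125 0;-1 -50 63 125 0")

```text
clock: 2.98
tool_pos: [0.6074, -0.0064, 0.0973]
tool_rot: [-2.47, -1.922, 0.018]
ft_force: [-2.3, 0.6, -1.7]
width: -0.0004
gripper_force: 0.0
```

Call:
play_rows(increments="-1 0 0 8 0;-1 0 0 10 0;-1 0 0 12 0;-1 0 0 12 0;-1 0 0 12 0")

```text
clock: 3.4
tool_pos: [0.6147, -0.0056, 0.0966]
tool_rot: [2.476, 1.929, 0.004]
ft_force: [0.5, 0.1, 0.6]
width: -0.0003
gripper_force: 0.0
```

Call:
play_rows(increments="-1 0 0 0 0;-1 0 0 0 0;-1 0 0 0 0")

```text
clock: 3.65
tool_pos: [0.6137, -0.0058, 0.0951]
tool_rot: [2.478, 1.929, 0.001]
ft_force: [-0.3, -0.2, -0.1]
width: 0.0005
gripper_force: 0.0
```

Call:
play_rows(increments="-1 0 0 1 0;-1 0 0 2 0;-1 0 0 2 0;-1 0 0 2 0;-1 0 0 2 0")

```text
clock: 4.07
tool_pos: [0.6133, -0.0059, 0.0922]
tool_rot: [-2.479, -1.929, 0.0]
ft_force: [0.2, 0.1, -0.2]
width: 0.0001
gripper_force: 0.0
```

Call:
play_rows(increments="-1 0 0 1 0;-1 0 0 1 0;-1 0 0 1 0;-1 0 0 1 0")

```text
clock: 4.4
tool_pos: [0.6134, -0.0059, 0.0918]
tool_rot: [2.479, 1.929, -0.0]
ft_force: [-2.1, -0.5, 4.8]
width: 0.0001
gripper_force: 2.3
```

Call:
play_rows(increments="-1 0 0 0.7 0;-1 0 0 0.7 0;-1 0 0 0.7 0")

```text
clock: 4.65
tool_pos: [0.6134, -0.0059, 0.0916]
tool_rot: [2.479, 1.929, -0.0]
ft_force: [-3.2, -0.6, 7.3]
width: 0.0
gripper_force: 3.7
```

Call:
play_rows(increments="-1 -2 0 0 0;-1 -4 0 0 0;-1 -6 0 0 0;-1 -6 0 0 0")

```text
clock: 4.98
tool_pos: [0.6132, -0.0111, 0.0916]
tool_rot: [2.479, 1.928, 0.005]
ft_force: [-0.3, 3.8, 5.5]
width: -0.0002
gripper_force: 2.7
```

Call:
play_rows(increments="-1 -2 0 0 0;-1 -4 0 0 0;-1 -6 0 0 0;-1 -6 0 0 0")

```text
clock: 5.32
tool_pos: [0.6118, -0.017, 0.0916]
tool_rot: [2.479, 1.928, 0.005]
ft_force: [0.8, 2.5, 5.4]
width: -0.0003
gripper_force: 2.6
```

Call:
play_rows(increments="-1 -2 0 0 0;-1 -4 0 0 0;-1 -6 0 0 0;-1 -6 0 0 0")

```text
clock: 5.65
tool_pos: [0.6097, -0.0236, 0.0908]
tool_rot: [2.478, 1.928, 0.002]
ft_force: [1.2, 0.9, 2.3]
width: -0.0
gripper_force: 1.2
```

Call:
play_rows(increments="-1 -2 0 0 0;-1 -4 0 0 0;-1 -6 0 0 0;-1 -6 0 0 0")

```text
clock: 5.98
tool_pos: [0.6072, -0.0296, 0.0903]
tool_rot: [-2.48, -1.929, 0.001]
ft_force: [0.1, 1.3, 2.4]
width: 0.0
gripper_force: 1.1
```

Call:
play_rows(increments="-1 1 0 1 0;-1 1 0 2 0;-1 1 0 3 0;-1 1 0 3 0")

```text
clock: 6.32
tool_pos: [0.6075, -0.0287, 0.0873]
tool_rot: [2.479, 1.929, -0.001]
ft_force: [-0.7, -1.6, 1.8]
width: -0.0001
gripper_force: 0.9
```

Call:
play_rows(increments="-1 0 0 1 0;-1 0 0 2 0;-1 0 0 3 0;-1 0 0 3 0")

```text
clock: 6.65
tool_pos: [0.6077, -0.0283, 0.0843]
tool_rot: [2.479, 1.929, -0.0]
ft_force: [-0.4, -2.2, 3.6]
width: -0.0001
gripper_force: 1.5
```

Call:
play_rows(increments="-1 0 0 1 0;-1 0 0 2 0;-1 0 0 3 0;-1 0 0 3 0")

```text
clock: 6.98
tool_pos: [0.6078, -0.0282, 0.0815]
tool_rot: [2.479, 1.929, 0.0]
ft_force: [-1.1, -3.1, 3.5]
width: 0.0001
gripper_force: 1.9
```

Call:
play_rows(increments="-1 0 0 0 0;-1 0 0 0 0;-1 0 0 0 0;-1 0 0 0 0")

```text
clock: 7.32
tool_pos: [0.6077, -0.0282, 0.0816]
tool_rot: [2.479, 1.929, 0.0]
ft_force: [-0.5, -3.0, 4.6]
width: 0.0
gripper_force: 1.9
```

Call:
play_rows(increments="-1 0 0 -10 0;-1 0 0 -40 0;-1 0 0 -80 0;-1 0 0 -80 0")

```text
clock: 7.65
tool_pos: [0.613, -0.0281, 0.1702]
tool_rot: [2.471, 1.924, 0.017]
ft_force: [2.8, -0.9, 1.8]
width: 0.0
gripper_force: 0.0
```

Call:
play_rows(increments="-1 0 -100 0 -90;-1 0 -100 0 -90;-1 0 -100 0 -90;-1 0 -100 0 -90;-1 0 -100 0 -90")

```text
clock: 8.07
tool_pos: [0.5092, -0.0022, 0.1614]
tool_rot: [-1.757, -2.603, -0.002]
ft_force: [0.0, -0.1, -0.1]
width: -0.0
gripper_force: 0.0
```

Call:
play_rows(increments="1 0 0 0 -54.2;1 0 0 0 -54.2;1 0 0 0 -54.2;1 0 0 0 -54.2;1 0 0 0 -54.2")

```text
clock: 8.48
tool_pos: [0.5107, -0.0027, 0.1616]
tool_rot: [-0.872, -3.018, -0.002]
ft_force: [0.4, 0.0, 0.6]
width: 0.0605
gripper_force: 0.0
```

Call:
play_rows(increments="1 0 0 0 -18.4;1 0 0 0 -18.4;1 0 0 0 -18.4;1 0 0 0 -18.4;1 0 0 0 -18.4")

```text
clock: 8.9
tool_pos: [0.5107, -0.003, 0.1616]
tool_rot: [-0.391, -3.117, -0.001]
ft_force: [0.5, 0.1, -0.8]
width: 0.0854
gripper_force: 0.0
```

Run:
```python
from h import *
import pickle
fs={n:save(n,n+"2.png") for n in("wrist","top")}
pickle.dump(fs,open("f2.pkl","wb"))
print(manip.observe())
i=cv2.imread("pics/top2.png")[190:310,270:430]
cv2.imwrite("pics/top2c.png",cv2.resize(i,None,fx=4,fy=4))
```

```text
{'clock': 9.0, 'qpos': array([-1.76290514e-01,  1.41043489e-01,  1.77036396e+00,  5.46823458e-04,
        1.23022959e+00, -1.49796756e+00]), 'dq': array([-0.00250039,  0.00097484, -0.00181202, -0.00189156, -0.0007813 ,
       -0.00733918]), 'joint_efforts': array([ 1.99671357e-02, -3.32496858e+01, -2.69941843e+01,  8.51671997e-03,
        1.46253427e-03,  6.83793696e-03]), 'tool_pos': array([ 0.51075505, -0.00326331,  0.16158984]), 'tool_rot': array([-3.90587041e-01, -3.11719978e+00, -8.12126071e-04]), 'ft_force': array([ 0.45271681,  0.70104795, -0.09697664]), 'wrist_torque': array([-0.0071552 , -0.05696306,  0.00456758]), 'gripper_force': 0.0, 'width': 0.08555789453530557}
```

View pics/wrist2.png

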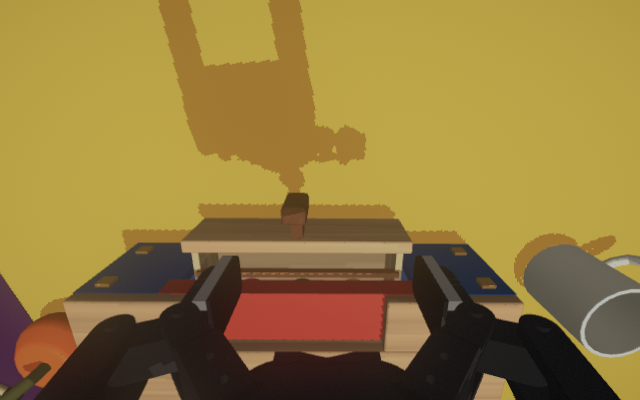

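View pics/top2c.png

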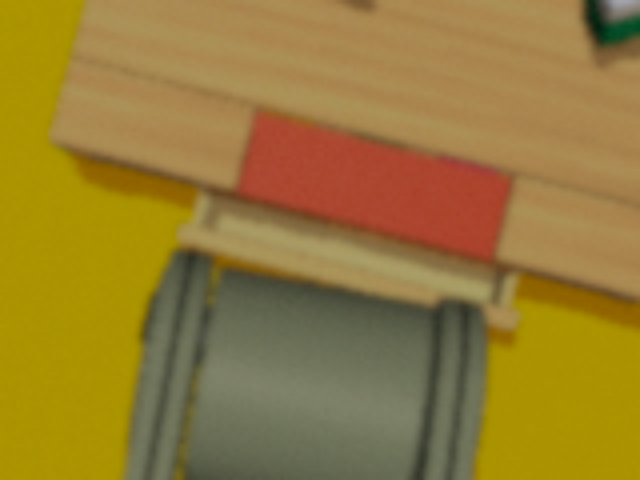

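The wrist view shows the drawer popped out, with its front top at rows 220–248. The pull's top is at about (296,201). In the top crop the gripper body hides the pull.

Run:
```python
from h import *
from scipy.spatial.transform import Rotation as Ro
import pickle
fs=pickle.load(open("f2.pkl","rb"));f=fs["wrist"]
yv=np.array([.2436,.9699]);xv=np.array([.9699,-.2436]);L=np.array([.6005,-.0537])
for u,v,z in[(284,193,.086),(309,195,.086),(308,210,.086),(282,209,.086),(188,247,.068),(410,249,.068),(228,338,.092),(385,341,.092)]:
    p=onz(f,u,v,z);d=p[:2]-L;print(u,v,p.round(4),(d@xv).round(4),(d@yv).round(4))
o=manip.observe();R=Ro.from_rotvec(o["tool_rot"]).as_matrix();print(R.round(4))
t=np.append(L-.092*xv,.049)
print(t,R.T@(t-o["tool_pos"])*1e3)
```

```text
284 193 [ 0.4893 -0.0319  0.086 ] -0.1131 -0.006
309 195 [ 0.4956 -0.014   0.086 ] -0.1115 0.013
308 210 [ 0.5071 -0.0179  0.086 ] -0.0993 0.0119
282 209 [ 0.5014 -0.0372  0.086 ] -0.1002 -0.0082
188 247 [ 0.5208 -0.1317  0.068 ] -0.0583 -0.0951
410 249 [0.5708 0.0562 0.068 ] -0.0556 0.0993
228 338 [ 0.6036 -0.1173  0.092 ] 0.0185 -0.0609
385 341 [0.6411 0.016  0.092 ] 0.0224 0.0775
[[-9.691e-01  2.467e-01  0.000e+00]
 [ 2.467e-01  9.691e-01  5.000e-04]
 [ 1.000e-04  5.000e-04 -1.000e+00]]
[ 0.5112692 -0.0312888  0.049    ] [ -7.42212173 -27.08973089 112.57541181]
```

Run:
```python
from h import *
import pickle
fs=pickle.load(open("f2.pkl","rb"));f=fs["wrist"];print(-np.array(f["R"]).T@f["t"])
yv=np.array([.2436,.9699]);xv=np.array([.9699,-.2436]);L=np.array([.6005,-.0537])
for u,v,z in[(240,219,.068),(350,219,.068),(297,236,.068),(160,297,.104),(100,297,.104)]:
    p=onz(f,u,v,z);d=p[:2]-L;print(u,v,(d@xv).round(4),(d@yv).round(4))
i=cv2.imread("pics/wrist2.png")[180:260,240:350];cv2.imwrite("pics/c.png",cv2.resize(i,None,fx=6,fy=6))
f=fs["top"]
for u,v,z in[(270+180/4,190+235/4,.068),(270+515/4,190+325/4,.068)]:
    p=onz(f,u,v,z);d=p[:2]-L;print("top",(d@xv).round(4),(d@yv).round(4))
```

```text
[0.43098082 0.01635426 0.30385392]
240 219 -0.0846 -0.0471
350 219 -0.0842 0.0461
297 236 -0.0685 0.0007
160 297 -0.0333 -0.1052
100 297 -0.0334 -0.1526
top -0.0568 0.0995
top -0.0591 -0.1003
```

View pics/c.png

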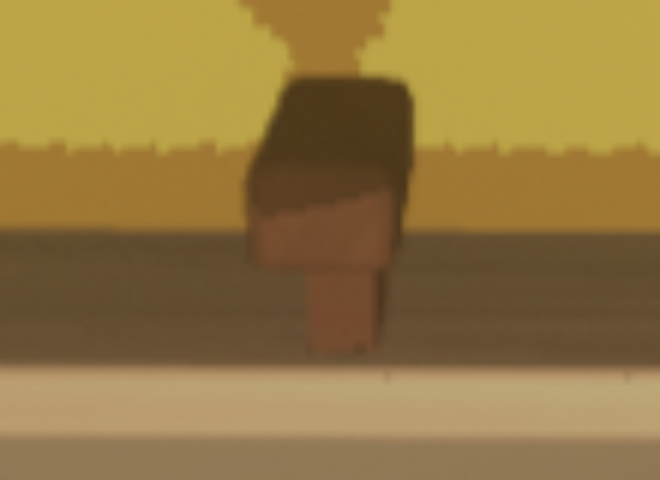

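The crop shows rows 193–207 are the tab's outer face and its top face spans rows 208–224, centred near (293,216). That puts the pull about 92 mm in front of the ledge origin, with the drawer out about 36 mm.

Call:
play_rows(increments="1 -7 -26 0 0;1 -7 -26 30 0;1 -7 -26 60 0;1 -7 -26 85 0;1 -7 -26 105 0")

```text
clock: 9.42
tool_pos: [0.5101, -0.0303, 0.0546]
tool_rot: [-0.391, -3.115, -0.001]
ft_force: [-0.3, 0.6, -0.4]
width: 0.0855
gripper_force: 0.0
```

Call:
play_rows(increments="1 0 0 7 0;1 0 0 7 0;-1 0 0 7 0;-1 0 0 7 0;-1 0 0 7 0")

```text
clock: 9.83
tool_pos: [0.5128, -0.0308, 0.0514]
tool_rot: [0.388, 3.114, -0.001]
ft_force: [0.2, 0.4, -0.2]
width: 0.0516
gripper_force: 0.0
```

Call:
play_rows(increments="-1 0 0 0 0;-1 0 0 0 0;-1 0 0 0 0;-1 0 0 0 0;-1 0 0 0 0")

```text
clock: 10.25
tool_pos: [0.5122, -0.0307, 0.0506]
tool_rot: [0.389, 3.115, 0.0]
ft_force: [-0.6, 0.5, 5.9]
width: 0.0191
gripper_force: 59.2
```

Call:
play_rows(increments="-1 5 0 0 0;-1 12 0 0 0;-1 20 0 0 0;-1 28 0 0 0;-1 35 0 0 0")

```text
clock: 10.67
tool_pos: [0.4779, -0.0217, 0.0506]
tool_rot: [0.389, 3.114, 0.0]
ft_force: [1.6, 2.4, 6.6]
width: 0.0189
gripper_force: 60.6
```

Call:
play_rows(increments="-1 5 0 0 0;-1 9 0 0 0;-1 13 0 0 0;-1 15 0 0 0;-1 15 0 0 0")

```text
clock: 11.08
tool_pos: [0.4629, -0.0178, 0.0506]
tool_rot: [0.389, 3.116, 0.001]
ft_force: [-0.3, 1.6, 8.4]
width: 0.0193
gripper_force: 60.9
```

Call:
play_rows(increments="-1 2 0 0 0;-1 4 0 0 0;-1 4 0 0 0;-1 4 0 0 0")

```text
clock: 11.42
tool_pos: [0.4595, -0.0169, 0.0506]
tool_rot: [0.389, 3.115, 0.001]
ft_force: [0.3, 2.8, 7.4]
width: 0.0192
gripper_force: 60.6
```

Call:
play_rows(increments="-1 2 0 0 0;-1 3 0 0 0;-1 3 0 0 0;-1 3 0 0 0")

```text
clock: 11.75
tool_pos: [0.4596, -0.017, 0.0507]
tool_rot: [0.388, 3.108, 0.0]
ft_force: [10.5, 0.7, -1.4]
width: 0.0192
gripper_force: 59.2
```

Force rose to 10.5 N with no further motion, so the drawer is at its end stop. I'll relax the pull, release and lift.

Call:
play_rows(increments="-1 -2.5 0 0 0;-1 -2.5 0 0 0;0.6 -2.5 0 0 0;0.6 -2.5 0 0 0;0.6 -2.5 0 0 0")

```text
clock: 12.17
tool_pos: [0.4568, -0.0169, 0.0488]
tool_rot: [-0.388, -3.115, 0.0]
ft_force: [0.2, 0.4, 0.9]
width: 0.055
gripper_force: 0.0
```

Call:
play_rows(increments="0.6 0 0 0 0;0.6 0 0 0 0;0.6 0 0 -15 0;0.6 0 0 -40 0;0.6 0 0 -70 0")

```text
clock: 12.58
tool_pos: [0.456, -0.0167, 0.1183]
tool_rot: [-0.388, -3.112, -0.001]
ft_force: [0.4, 0.2, 0.1]
width: 0.0684
gripper_force: 0.0
```

Call:
play_rows(increments="0.6 0 0 -35 0;0.6 0 0 -70 0;0.6 20 0 -100 0;0.6 20 0 -100 0;0.6 20 0 -100 0")

```text
clock: 13.0
tool_pos: [0.4399, -0.0124, 0.2217]
tool_rot: [0.388, 3.112, -0.001]
ft_force: [-0.1, 0.1, -0.9]
width: 0.0682
gripper_force: 0.0
```

Run:
```python
from h import *
f=save("wrist","w3.png");print(manip.observe()["width"])
import pickle;pickle.dump(f,open("w3.pkl","wb"))
save("top","t3.png")
a=cv2.imread("pics/w3.png");b=cv2.imread("pics/t3.png")[100:300,190:530]
cv2.imwrite("pics/v3.png",cv2.resize(np.vstack([a,cv2.resize(b,(640,376))]),None,fx=.77,fy=.77))
```

```text
0.06857193463020571
```

View pics/v3.png

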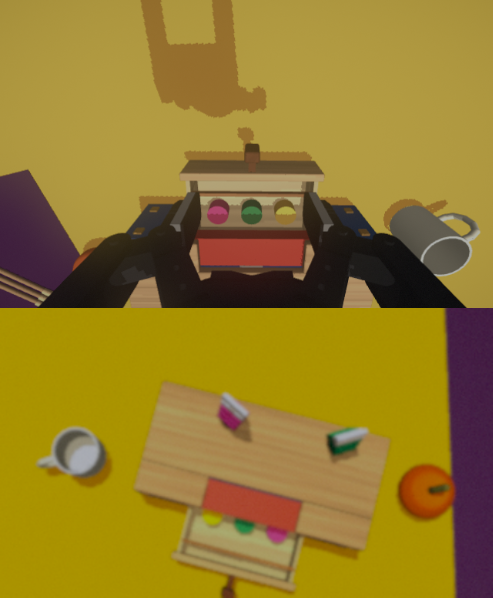

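The drawer stands fully open with its three paints showing, front edge at about (235,570) in the composite. The mug, pumpkin and tubes are where they were, and the gripper is clear.

```bash
python3 -c "
from bench import manip
print(manip.close_job())"
```

```text
the job is handed in; nothing more can be done
None
```

I found the catch by touch and pressed it until the drawer popped out, then drew the drawer to its end stop, let go and handed the job in at about 13 s; no verdict came back.

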